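# Clamp the square on the panel with the spring hold-down

## Robot

A 6-joint arm with a two-finger parallel gripper is mounted at the origin on a cart in front of the work surface, level with it; the furniture and walls round the work are solid. World frame = base frame: x ahead of the robot, y to its left, z up, the work surface at z = 0. Lengths are in m, angles in rad, forces in N, time in s.
With the tool pointing down it reaches from about 0.35 to 0.775 m from the base axis. Payload 5.5 kg.
Tool frame: the origin (TCP) lies between the finger pads; the fingertips stand 25 mm ahead of it and the grasp point (between the pads) lies 6 mm ahead of it; z points along the fingers, y is the line along which they close (so a half turn about z gives the same grasp; the last joint's range is limited). The gripper opens to 85 mm and grips with 20 to 120 N. Pads are 22 mm wide; open, the fingers measure 114 mm over their backs; the gripper's body (76 mm by 85 mm) begins 54 mm behind the grasp point. The pads swing forward as they close: fully open they stand 13 mm farther back than shut.
Start: joints at [-1.252, 0.313, 0.046, 1.304, 0, 1.431], TCP at [0.255, -0.516, 0.256] pointing down, gripper open.
Joint ranges: [-2.76, 2.76], [-0.86, 1.69], [-1.03, 1.26], [-2.2, 2.34], [-1.47, 1.5], [-3.14, 3.14]. Speed limits (rad/s): [2.57, 2.57, 3.14, 3.14, 3.14, 3.14].

## Interface

Orientations are given as a unit quaternion [x, y, z, w].
In Python, from plant import arm, eyes gives the robot as it stands. The module is installed in compiled form; this text tells all that it offers.
- The arm moves only by the shell command python3 -m pendant 'ROWS' [OPENING] [FORCE]. ROWS is JSON, a list of rows, each a list of 6 numbers: the shift along the tool's x, y, z in mm, then the turn, a rotation vector about the tool's x, y, z in rad. In form: [[tx, ty, tz, rx, ry, rz], ...]. A call has 1 to 20 rows; each row shifts and turns the commanded pose from where the row before left it, along the tool's axes as they then stand; what a row does not reach is not made up. A row lasts 1/12 s, in which the tool goes at most 41.7 mm and 7.16 degrees, less where a joint would pass 70% of its speed; a pose out of reach is approached as far as the arm can. A call is refused whole if a number of a shift passes 41.7 or a number of a turn 0.125, either way. A call with a gripper value outside its range is refused whole. OPENING is the closure, from -1 (fully open) to 1 (shut), set as the call begins (- or left out, the last holds). The fingers move at their own pace and stop on an object; FORCE is the grip in N (left out, the last holds). Time passes only in rows, so rows that do not move let the fingers close. It gives the time, the measured TCP pose, the force, the opening and the grip force at its end, in the units of the state.
- arm.sense(): the state, without advancing time (a new reading comes with each control period).
- eyes.snapshot(name): name is "scene" or "side" or "wrist"; returns a dict with "img" (400x640x3 uint8, red, green, blue), "fx", "fy", "cx", "cy" (pixels), "T" (4x4, takes a point from camera to world coordinates). Camera axes: x right, y up, looking along -z (the intrinsics and any distortion apply to the point x, -y, -z); pixel columns grow to the right and rows downward; lengths in m; the calibration is good to about 2 mm. The wrist camera is an equidistant fisheye: a pixel r from the principal point sees the ray r / f radians off the axis. A picture is of the moment at which its call begins. There is no depth.
- arm.job_done(): hands the job in; it is judged then, once.
The state is a dict: "t": time; "qpos": joint angles; "qd": joint speeds; "effort": joint torques, N m; "ee_pos": TCP position; "orientation": TCP orientation; "ft_force": force on the tool from outside, world axes, zero at the start; "ft_torque": the same for the moment, N m; "grip_width": finger opening in m; "grip_force": force on a finger pad.
Only numpy, scipy, OpenCV 4.12 (cv2) and the standard library are available. Lean on these libraries where they do the work, as an engineer would, in place of code of your own. Each camera call takes 0.05 s, during which the arm holds its last target. There are 200 camera calls.

## Task

Lay the try square on the plywood panel of the marking station, ready for marking: its stock down on the bench, the stock's brass inner face flush against the panel's right-hand edge, and its blade across the panel, passing centrally under the raised hold-down foot; then let go of it. Then press the red paddle down past its first two clicks to the third so that the foot clamps the blade, and keep holding it there: it springs back if released, so the job finishes while the paddle is still held down. Do not disturb the mug, the roll of tape or the tape measure.

Things in the scene. Friction and masses are not known exactly. Their poses are not given: they have to be found in the camera images.
- square: Joiner's try square lying flat, 0.24 kg: dark wooden stock with a brass inner face, x = -75 to 55, y = -11 to 11, z = 0 to 20 mm, and a steel blade from its inner face towards +y: x = 28 to 53, y up to 125, z = 8 to 10.5 mm. Origin on its underside (bench top at the start), own z up; own y points to the robot's left within 0.5 rad at the start. Centre of mass near x = 2, y = 19 mm
- square_grip (a point): place to grip the square from above: across the stock, which is 22 mm wide (along own y) and 20 mm tall. Square frame -35, 0, 10 mm. When the square is laid the panel ends 20 to 30 mm beside this point, so there is room for a finger
- square_face (a point): point on the stock's brass inner face, the straight face to lay against the panel edge, 4 mm above the underside (square frame 5, 11, 4 mm)
- square_blade (a point): point on top of the blade, mid width (square frame 40.5, 71, 10.5 mm); the foot comes down about here
- station: Marking station, fixed to the bench right of the saw handle, turned up to 0.2 rad. Origin on the bench top, below the foot's centre; own x away from the robot, y left, z up. Plywood panel 7.5 mm thick, x = -45 to 60, y = -60 to 60 mm. Laid right, the square is parallel to it, square origin at x = -40.5, y = -71 mm; slide the blade in low from the right, under the raised foot
- station_column (a point): middle of the top of the station's black-capped aluminium column, 131 mm above the bench, 38 x 60 mm, at station x = 27, y = 100 mm. A blue arm (z = 85 to 99 mm at rest) runs from its near face (x = 0) along y to the foot; another bar runs towards the robot to the paddle
- panel_edge (a point): on the upper rim of the panel's straight right-hand edge, in line with the foot (station frame 0, -60, 7.5 mm), axes as the station's
- foot: black rubber foot of the hold-down, 26 mm disc on its own small spring; origin at the centre of its underside, 56 mm above the bench at rest (station x = 0, y = 0). It goes down with the paddle, meets the laid blade with the paddle 46 mm down, then yields, pressing with 1 to 5 N
- clicks (a joint): how far paddle, arm and foot are down, m: 0 at rest (up); clicks 1, 2, 3 at 0.017, 0.033, 0.050; hard stop at 0.053. A return spring pushes it up again from every click. Pressing takes about 8 N at first, about 17 N at the third click
- hold_down: the moving hold-down in one piece: blue arm and bar, red paddle, and the foot it carries. Origin on the arm above the foot, 92 mm above the bench at rest
- paddle_top (a point): red plastic paddle 36 x 44 mm, 10 mm thick, with three black grip ribs, pressed straight down from above (shut fingertips do). This is the middle of its top: station x = -67, y = 100 mm, 103 mm above the bench at rest, 53 mm at the third click
- mug: blue and white mug, 78 mm across, 92 mm tall, bystander behind the square; origin under its middle
- masking_tape: roll of masking tape lying flat, 100 mm across, 25 mm tall, bystander; origin under its middle
- tape_measure: yellow tape measure 68 x 85 x 31 mm, bystander behind the station on the right; origin under its middle

How it is judged:
On the way, in this order (a step that is already met when the one before it is completed fails the run):
1. the square lies flush against the panel's edge with its blade under the foot, let go, the paddle still up (y of square_face in the frame of station between -0.0635 and -0.0575 m and angle between the x axis of square and the x axis of station, either way round below 0.035 rad and x of square_blade in the frame of panel_edge between -0.009 and 0.009 m and y of square_blade in the frame of panel_edge above 0.05 m and angle between square's own z axis and vertical below 0.04 rad and height (world z) of square below 0.005 m and contact force between each of the fingers, the arm and square below 0.3 N and value of joint clicks below 0.004 m), for 0.2 s.
2. the paddle is pressed to the third click and the foot presses on the blade (y of square_face in the frame of station between -0.0635 and -0.0575 m and angle between the x axis of square and the x axis of station, either way round below 0.035 rad and x of square_blade in the frame of panel_edge between -0.009 and 0.009 m and y of square_blade in the frame of panel_edge above 0.05 m and angle between square's own z axis and vertical below 0.04 rad and height (world z) of square below 0.005 m and contact force between each of the fingers, the arm and square below 0.3 N and value of joint clicks above 0.0465 m and contact force between foot and square above 1 N and contact force between any of the fingers, the arm and hold_down above 3 N), for 0.3 s.
At the end, for the whole second after the job is handed in: Robot still presses the paddle (over 3 N), 46.5 mm down or more; foot on the blade with over 1 N; square flat, stock on the bench, untouched by the robot, face within 3 mm of the panel edge and parallel within 2 degrees, blade middle within 9 mm of the foot centre line; all at rest (all of step 2 and linear speed of square below 0.01 m/s and velocity of joint clicks below 0.01 m/s); the arm keeps its last pose, push and grip.
It fails at once if the mug is moved more than 30 mm (distance of mug from where it was at the start of the episode above 0.03 m).
It fails at once if the masking tape is moved more than 30 mm (distance of masking_tape from where it was at the start of the episode above 0.03 m).
It fails at once if the tape measure is moved more than 30 mm (distance of tape_measure from where it was at the start of the episode above 0.03 m).
It also fails if it takes over 61 s, if anything falls off the work surface, if the arm or the gripper's body presses on something with over 40 N, if the wrist force passes 120 N, or if a joint passes its speed limit or range.

## Working session

There is one attempt and no reset: what is moved stays moved. The work goes in short steps, Python scripts to look and compute and a shell command to move; the robot and the scene stay as the last step left them, time stands still between calls to the robot, and variables do not carry over. Pictures are saved under pics/ and viewed, at most 12 in all, crops included, and the job is handed in when it is done.

```bash
mkdir -p pics; cat > h.py <<'E'
import numpy as np, cv2
from plant import arm, eyes
def snap(n,f):
    s=eyes.snapshot(n); cv2.imwrite(f'pics/{f}.png',s['img'][:,:,::-1]); np.savez(f'pics/{f}.npz',**s); return s
def load(f): return dict(np.load(f'pics/{f}.npz'))
def ray(s,u,v,fish=False):
    x=(u-s['cx'])/s['fx']; y=(v-s['cy'])/s['fy']
    if fish:
        r=np.hypot(x,y); k=np.sin(r)/max(r,1e-9); d=np.array([x*k,-y*k,-np.cos(r)])
    else: d=np.array([x,-y,-1.])
    T=s['T']; return T[:3,3],T[:3,:3]@d
def onz(s,u,v,z,fish=False):
    o,d=ray(s,u,v,fish); return o+d*(z-o[2])/d[2]
def proj(s,p,fish=False):
    T=s['T']; q=T[:3,:3].T@(np.array(p)-T[:3,3]); q=q*[1,-1,-1]
    if fish:
        r=np.hypot(q[0],q[1]); a=np.arctan2(r,q[2])/max(r,1e-9); return s['cx']+s['fx']*q[0]*a, s['cy']+s['fy']*q[1]*a
    return s['cx']+s['fx']*q[0]/q[2], s['cy']+s['fy']*q[1]/q[2]
E
python3 - <<'E'
from h import *
np.set_printoptions(precision=3,suppress=True)
for n in ['scene','side','wrist']:
    s=snap(n,n+'0'); print(n,s['fx'],s['fy'],s['cx'],s['cy'],list(s)); print(s['T'])
print(arm.sense())
E
```

```text
scene 392.59879764556473 392.59879764556473 319.19202276997487 198.39162217718496 ['img', 'fx', 'fy', 'cx', 'cy', 'T']
[[-0.885  0.225 -0.407  0.077]
 [-0.465 -0.41   0.785  0.998]
 [ 0.01   0.884  0.468  0.645]
 [ 0.     0.     0.     1.   ]]
side 437.75941426987896 437.75941426987896 317.53369340186987 204.4259043335817 ['img', 'fx', 'fy', 'cx', 'cy', 'T']
[[-1.    -0.004  0.005  0.568]
 [ 0.006 -0.431  0.902  1.11 ]
 [-0.001  0.902  0.431  0.593]
 [ 0.     0.     0.     1.   ]]
wrist 309.70691628693146 309.70691628693146 317.4310510118245 198.18874222426743 ['img', 'fx', 'fy', 'cx', 'cy', 'T']
[[ 0.443  0.858  0.258  0.32 ]
 [-0.896  0.425  0.126 -0.482]
 [-0.001 -0.287  0.958  0.374]
 [ 0.     0.     0.     1.   ]]
{'t': 0.15, 'qpos': array([-1.252,  0.314,  0.045,  1.304,  0.   ,  1.431]), 'qd': array([-0.001, -0.003,  0.003,  0.   ,  0.001, -0.001]), 'effort': array([  0.002, -48.106,  29.882,   0.014,  -0.   ,  -0.   ]), 'ee_pos': array([ 0.255, -0.515,  0.256]), 'orientation': array([ 0.974,  0.227, -0.   , -0.001]), 'ft_force': array([ 0.446, -0.245,  0.208]), 'ft_torque': array([ 0.043,  0.031, -0.019]), 'grip_force': 0.0, 'grip_width': 0.08535757463187996}
```

View pics/scene0.png

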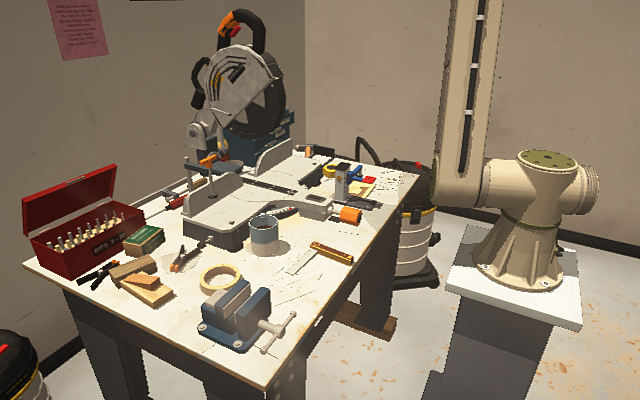

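View pics/side0.png

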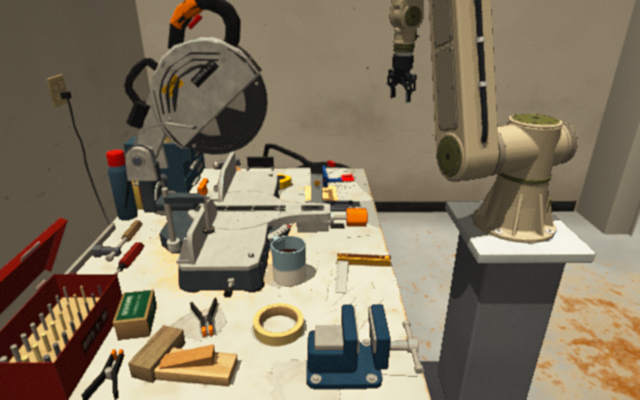

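View pics/wrist0.png

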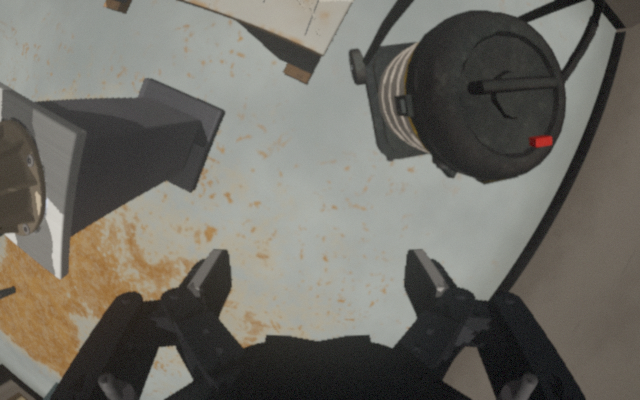

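The scene view shows the square's stock from about (312,244) to (352,262) with its blade running to (288,270). The station is near (345,180), with the red paddle at (369,179). The wrist camera sees only the floor for now.

```bash
python3 - <<'E'
from h import *
np.set_printoptions(precision=3,suppress=True)
s=load('scene0'); d=load('side0')
for n,u,v,z in [('stockA',312,244,.02),('stockB',352,262,.02),('bladetip',290,271,.01),('paddle',369,179,.1),('column',341,166,.131),('mugtop',264,217,.092),('tape',221,277,.012)]: print(n,onz(s,u,v,z))
for n,u,v,z in [('stockA',337,257,.02),('stockB',390,259,.02),('bladetip',342,291,.01),('paddle',347,178,.1),('mugtop',288,243,.092),('tape',278,323,.012)]: print('side',n,onz(d,u,v,z))
a=cv2.resize(s['img'][150:290,260:400],None,fx=4,fy=4,interpolation=cv2.INTER_CUBIC)
cv2.imwrite('pics/c1.png',a[:,:,::-1])
E
```

```text
stockA [0.512 0.199 0.02 ]
stockB [0.381 0.222 0.02 ]
bladetip [0.511 0.32  0.01 ]
paddle [ 0.472 -0.116  0.1  ]
column [ 0.568 -0.104  0.131]
mugtop [0.641 0.24  0.092]
tape [0.648 0.424 0.012]
side stockA [0.516 0.207 0.02 ]
side stockB [0.389 0.217 0.02 ]
side bladetip [0.51  0.329 0.01 ]
side paddle [ 0.473 -0.104  0.1  ]
side mugtop [0.63  0.262 0.092]
side tape [0.642 0.434 0.012]
```

View pics/c1.png

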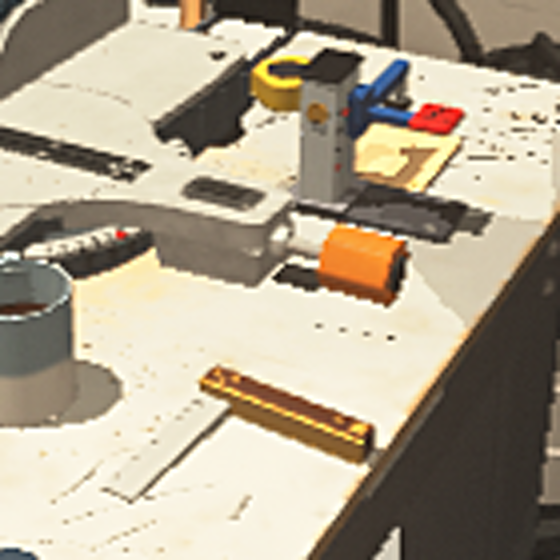

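The crop shows, in full-image pixels:
- the stock with its brass face on the left
- the column cap at about (343,166)
- the blue arm
- the red paddle at (369,179)
- the panel at (362,189)

Both views agree within about 1 cm. I'll turn the tool to about 3.02 rad, keeping the last joint in range, and look at the station from above on the way.

```bash
python3 -m pendant '[[0,0,0,0,0,-0.122],[0,0,0,0,0,-0.122],[0,0,0,0,0,-0.122],[0,0,0,0,0,-0.122],[0,0,0,0,0,-0.122],[0,0,0,0,0,-0.122],[0,0,0,0,0,-0.122],[0,0,0,0,0,-0.122],[0,0,0,0,0,-0.122],[0,0,0,0,0,-0.122],[0,0,0,0,0,-0.122],[0,0,0,0,0,-0.122],[0,0,0,0,0,-0.122],[0,0,0,0,0,-0.122],[0,0,0,0,0,-0.122],[0,0,0,0,0,-0.122],[0,0,0,0,0,-0.122],[0,0,0,0,0,-0.122],[0,0,0,0,0,-0.122],[0,0,0,0,0,-0.122]]' -1 && python3 -m pendant '[[0,0,0,0,0,-0.122],[-18,32,0,0,0,0],[-18,32,0,0,0,0],[-18,32,0,0,0,0],[-18,32,0,0,0,0],[-18,32,0,0,0,0],[-18,32,0,0,0,0],[-18,32,0,0,0,0],[-18,32,0,0,0,0],[-18,32,0,0,0,0],[0,0,0,0,0,0],[0,0,0,0,0,0],[0,0,0,0,0,0]]'; python3 - <<'E'
from h import *
s=snap('wrist','w1'); print(s['T'].round(4)); print(arm.sense()['qpos'])
E
```

```text
t: 1.82
ee_pos: [0.2546, -0.5154, 0.2559]
orientation: [0.118, 0.993, 0.0, -0.0]
ft_force: [0.5, -0.3, 0.4]
grip_width: 0.0855
grip_force: 0.0
t: 2.9
ee_pos: [0.4501, -0.2491, 0.2561]
orientation: [0.06, 0.998, -0.0, -0.0]
ft_force: [-0.6, 0.6, -0.3]
grip_width: 0.0853
grip_force: 0.0
[[ 1.190e-01 -9.506e-01 -2.868e-01  3.766e-01]
 [ 9.929e-01  1.140e-01  3.430e-02 -2.400e-01]
 [ 1.000e-04 -2.888e-01  9.574e-01  3.748e-01]
 [ 0.000e+00  0.000e+00  0.000e+00  1.000e+00]]
[-6.62734270e-01  1.96143261e-01 -1.08976455e-01  1.26606018e+00
 -4.52945504e-04 -5.41394729e-01]
```

View pics/w1.png

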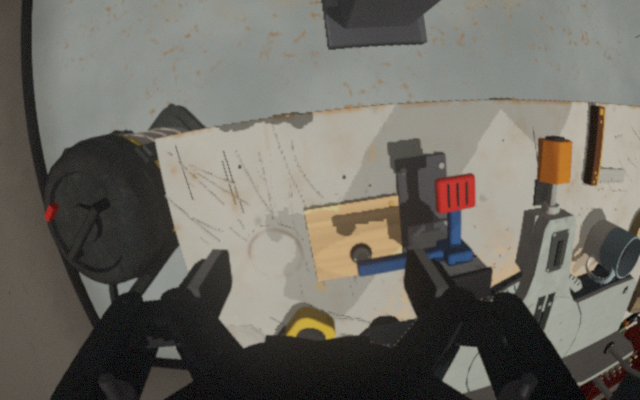

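The wrist view shows the panel with its left-in-image edge, the robot's right-hand one, running from (304,212) to (318,280). The blue arm's end over the foot is near (362,268) and the red paddle is at (457,193). The square's stock is at (597,145) and the mug at (612,250). I'll fit the panel edges.

```bash
python3 - <<'E'
from h import *
np.set_printoptions(precision=4,suppress=True)
s=load('w1'); im=s['img']; hsv=cv2.cvtColor(im,cv2.COLOR_RGB2HSV)
print(im[230,315],im[230,300],im[205,350],im[192,350],hsv[230,315],hsv[230,296])
m=((hsv[...,0]>12)&(hsv[...,0]<22)&(hsv[...,1]>75)&(hsv[...,2]>110)).astype('uint8'); m=m&1
m[:, :290]=0; m[:,405:]=0; m[:190]=0; m[290:]=0
n,l,st,c=cv2.connectedComponentsWithStats(m); k=1+np.argmax(st[1:,4]); m=l==k; print(st[k])
L=np.array([onz(s,np.where(m[r])[0].min()-.5,r,.0075,True)[:2] for r in range(222,272)])
N=np.array([onz(s,q,np.where(m[:,q])[0].min()-.5,.0075,True)[:2] for q in range(312,392)])
def fit(P):
    for _ in range(3):
        c=np.median(P,0) if 0 else P.mean(0); d=np.linalg.svd(P-c)[2][0]; e=(P-c)@[-d[1],d[0]]; P=P[np.abs(e)<max(2*e.std(),.0006)]
    d=d*np.sign(d[np.argmax(abs(d))]); return c,d,e.std(),len(P)
cl,dl,el,a=fit(L); cn,dn,en,b=fit(N)
y1=np.arctan2(dl[1],dl[0]); y2=np.arctan2(-dn[0],dn[1]); print('edge yaw',y1,y2,el,en,a,b,cl,cn)
X=np.array([np.cos(y1),np.sin(y1)]);Y=np.array([-X[1],X[0]])
# station origin o: (cl-o).Y=-.06 ; (cn-o).X=-.045
o=X*(cn@X+.045)+Y*(cl@Y+.060); print('station',o)
r=((hsv[...,0]<6)|(hsv[...,0]>174))&(hsv[...,1]>150)&(hsv[...,2]>90); r[:,:420]=0; r[:,480:]=0;r[:160]=0;r[225:]=0
v,u=np.where(r); rc=cv2.minAreaRect(np.c_[u,v].astype('float32')); print(rc)
p=onz(s,*rc[0],.103,True); print('paddle',p, 'pred',o-.067*X+.1*Y, 'from paddle', p[:2]+.067*X-.1*Y)
print('proj foot',proj(s,[*o,.056],True),'blue end 92',proj(s,[*o,.099],True))
for z in (.0075,): print([proj(s,[*(o+X*a+Y*b),z],True) for a,b in[(-.045,-.06),(.06,-.06),(-.045,.06)]])
d=load('side0')
for n in ('scene0','side0'):
  d=load(n); print(n,'paddle',proj(d,[*(o-.067*X+.1*Y),.103]),'col',proj(d,[*(o+.027*X+.1*Y),.131]))
# stock in the wrist view: brown
print(hsv[145,597],hsv[120,597],im[145,597])
E
```

```text
[192 162 120] [157 153 142] [197 166 123] [154 152 141] [ 18  96 192] [ 26  24 150]
[ 305  195   98   86 4580]
edge yaw 0.05296419211455834 0.0629514023142921 0.0003962598644675401 0.0009604002282010057 49 66 [ 0.5517 -0.2696] [ 0.496  -0.2075]
station [ 0.5412 -0.2101]
((455.0643615722656, 193.6435546875), (35.124813079833984, 39.204463958740234), 84.2894058227539)
paddle [ 0.4694 -0.1156  0.103 ] pred [ 0.469  -0.1138] from paddle [ 0.5416 -0.2119]
proj foot (np.float64(360.1735287941529), np.float64(251.04065854710544)) blue end 92 (np.float64(365.3719431790962), np.float64(269.54635440787104))
[(np.float64(303.4364894102417), np.float64(209.61822137908197)), (np.float64(317.7574380333853), np.float64(280.2501177356077)), (np.float64(397.23562164780014), np.float64(193.9363165088217))]
scene0 paddle (np.float64(369.5773836885373), np.float64(178.64173267317682)) col (np.float64(343.1693273300111), np.float64(165.7873762550201))
side0 paddle (np.float64(348.1405686189951), np.float64(175.79904154779095)) col (np.float64(316.9066966191002), np.float64(167.75804255446153))
[ 10 140  95] [  9 138  50] [95 61 43]
```

The station is at about (0.541, −0.2105) with yaw 0.055, and the paddle and column check out in every view. Next I'll go over the square.

```bash
python3 -m pendant '[[7,37,0,0,0,0],[7,37,0,0,0,0],[7,37,0,0,0,0],[7,37,0,0,0,0],[7,37,0,0,0,0],[7,37,0,0,0,0],[7,37,0,0,0,0],[7,37,0,0,0,0],[7,37,0,0,0,0],[7,37,0,0,0,0],[7,37,0,0,0,0],[7,37,0,0,0,0],[0,0,0,0,0,0],[0,0,0,0,0,0],[0,0,0,0,0,0]]'; python3 - <<'E'
from h import *
s=snap('wrist','w2'); print(s['T'].round(4)); print(arm.sense()['qpos'])
E
```

```text
t: 4.2
ee_pos: [0.4205, 0.2007, 0.2561]
orientation: [0.061, 0.998, -0.0, -0.0]
ft_force: [0.4, -1.8, 0.4]
grip_width: 0.0856
grip_force: 0.0
[[ 1.211e-01 -9.503e-01 -2.869e-01  3.471e-01]
 [ 9.926e-01  1.158e-01  3.550e-02  2.100e-01]
 [-5.000e-04 -2.891e-01  9.573e-01  3.747e-01]
 [ 0.000e+00  0.000e+00  0.000e+00  1.000e+00]]
[ 2.72064234e-01  1.02750460e-01 -2.19972677e-01  1.24854220e+00
 -5.25908300e-04  3.95144325e-01]
```

View pics/w2.png

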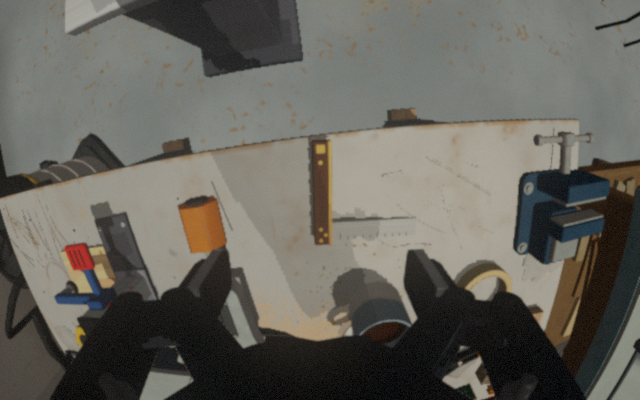

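The view shows the stock from (320,140) to (321,245), with its brass face at u≈330 and the blade running right to (413,232). The mug is at (378,325). Now I'll fit the stock.

```bash
python3 - <<'E'
from h import *
np.set_printoptions(precision=4,suppress=True)
s=load('w2'); im=s['img']; hsv=cv2.cvtColor(im,cv2.COLOR_RGB2HSV)
m=((hsv[...,1]>100)&(hsv[...,0]<30)).astype('uint8'); m[:,:300]=0;m[:,345:]=0;m[:130]=0;m[255:]=0
n,l,st,c=cv2.connectedComponentsWithStats(m); k=1+np.argmax(st[1:,4]); m=l==k; print(st[k])
for r in range(134,252,9): w=np.where(m[r])[0]; print(r,(w.min(),w.max()) if len(w) else None, end=' ')
R=range(148,238)
L=np.array([onz(s,np.where(m[r])[0].min()-.5,r,.02,True)[:2] for r in R])
Q=np.array([onz(s,np.where(m[r])[0].max()+.5,r,.02,True)[:2] for r in R])
def fit(P):
    for _ in range(3):
        c=P.mean(0); d=np.linalg.svd(P-c)[2][0]; e=(P-c)@[-d[1],d[0]]; P=P[np.abs(e)<max(2*e.std(),.0006)]
    return c,d*np.sign(d[0]),e.std()
for P in(L,Q): c,d,e=fit(P); print('\nline',c,np.arctan2(d[1],d[0]),e)
u0=321
v,u=np.where(m); print('ends',onz(s,u[v==v.min()].mean(),v.min()-.5,.02,True),onz(s,u[v==v.max()].mean(),v.max()+.5,.02,True))
# blade: bright steel against the bench: row profiles
g=cv2.cvtColor(im,cv2.COLOR_RGB2GRAY); print(g[205:255,350],g[205:255,390]); print(g[228,395:430])
E
```

```text
[ 313  140   20  105 1699]
134 None 143 (np.int64(313), np.int64(330)) 152 (np.int64(313), np.int64(330)) 161 (np.int64(314), np.int64(330)) 170 (np.int64(314), np.int64(330)) 179 (np.int64(314), np.int64(330)) 188 (np.int64(315), np.int64(331)) 197 (np.int64(315), np.int64(331)) 206 (np.int64(315), np.int64(331)) 215 (np.int64(315), np.int64(331)) 224 (np.int64(316), np.int64(331)) 233 (np.int64(316), np.int64(331)) 242 (np.int64(316), np.int64(331)) 251 None 
line [0.4456 0.1937] -0.09360812952688868 0.0004310129780460179

line [0.4479 0.2139] -0.09347359845857006 0.000291017949526341
ends [0.3852 0.2174 0.02  ] [0.516  0.2052 0.02  ]
[164 165 165 165 164 164 164 162 151 145 143 130 100  79  76  89 109 135
 141 141 143 145 143 142 142 141 140 141 140 140 140 142 141 144 146 150
 147 146 143 142 143 145 145 143 143 140 141 140 141 141] [164 164 166 164 166 165 164 165 166 165 164 157 140 117 131 155 158 160
 161 163 160 159 160 162 162 161 161 159 159 158 158 161 163 164 162 161
 163 163 163 158 160 161 160 162 162 161 161 162 162 164]
[160 159 160 160 163 161 162 160 159 162 161 161 161 161 160 160 162 160
 160 162 164 165 166 163 163 165 165 167 164 167 163 164 163 163 164]
```

The stock measures 131 mm long at yaw −0.0935, and the grip point is (0.425, 0.206). I'll turn and descend.

```bash
python3 -m pendant '[[0,0,0,0,0,-0.0286],[-3.9,5.5,10,0,0,0],[0,0,25,0,0,0],[0,0,25,0,0,0],[0,0,25,0,0,0],[0,0,25,0,0,0],[0,0,25,0,0,0],[0,0,25,0,0,0],[0,0,25,0,0,0],[0,0,20,0,0,0],[0,0,13,0,0,0],[0,0,10,0,0,0],[0,0,0,0,0,0],[0,0,0,0,0,0]]' && python3 -m pendant '[[0,0,0,0,0,0],[0,0,0,0,0,0],[0,0,0,0,0,0],[0,0,0,0,0,0],[0,0,0,0,0,0],[0,0,0,0,0,0],[0,0,0,0,0,0],[0,0,0,0,0,0],[0,0,0,0,0,0],[0,0,0,0,0,0]]' 1 80
```

```text
t: 5.42
ee_pos: [0.4244, 0.2057, 0.0275]
orientation: [0.047, 0.999, -0.0, -0.001]
ft_force: [-0.2, 0.0, 0.9]
grip_width: 0.0852
grip_force: 0.0
t: 6.25
ee_pos: [0.425, 0.2067, 0.0289]
orientation: [0.046, 0.999, -0.0, 0.001]
ft_force: [-0.5, -2.0, 6.6]
grip_width: 0.0201
grip_force: 78.4
```

Gripped. The tips just touch the bench at TCP z≈0.0285. Now lift, turn to the station yaw, and carry.

```bash
python3 -m pendant '[[0,0,-5,0,0,0],[0,0,-15,0,0,0],[0,0,-25,0,0,0],[0,0,-30,0,0,0],[0,0,-30,0,0,0],[0,0,-30,0,0,0],[0,0,-30,0,0,0],[0,0,-20,0,0,0],[0,0,-5,0,0,-0.05],[0,0,0,0,0,-0.05],[0,0,0,0,0,-0.0485],[0,0,0,0,0,0]]' && python3 -m pendant '[[-0.5,-17,0,0,0,0],[-1,-33.5,0,0,0,0],[-1,-33.5,0,0,0,0],[-1,-33.5,0,0,0,0],[-1,-33.5,0,0,0,0],[-1,-33.5,0,0,0,0],[-1,-33.5,0,0,0,0],[-1,-33.5,0,0,0,0],[-1,-33.5,0,0,0,0],[-1,-33.5,0,0,0,0],[-1,-33.5,0,0,0,0],[-1,-33.5,0,0,0,0],[-1,-33.5,0,0,0,0],[-1,-33.5,0,0,0,0],[-1,-33.5,0,0,0,0],[-1,-33.5,0,0,0,0],[-1,-33.5,0,0,0,0],[-1,-33.5,0,0,0,0],[-0.5,-17,0,0,0,0],[0,0,0,0,0,0]]' && python3 -m pendant '[[0,0,0,0,0,0],[0,0,0,0,0,0],[0,0,0,0,0,0]]'; python3 - <<'E'
from h import *
s=snap('wrist','w3'); print(s['T'].round(4)); print(arm.sense()['orientation'])
E
```

```text
t: 7.25
ee_pos: [0.4242, 0.2068, 0.2183]
orientation: [-0.029, 1.0, -0.0, -0.0]
ft_force: [0.8, -0.4, -2.6]
grip_width: 0.0202
grip_force: 78.1
t: 8.92
ee_pos: [0.4763, -0.3987, 0.217]
orientation: [-0.026, 1.0, -0.0, -0.0]
ft_force: [-0.4, -0.5, -2.2]
grip_width: 0.0201
grip_force: 78.5
t: 9.17
ee_pos: [0.4765, -0.3934, 0.2181]
orientation: [-0.028, 1.0, 0.0, -0.0]
ft_force: [-0.2, 0.6, -2.8]
grip_width: 0.0201
grip_force: 78.5
[[-0.0574 -0.9558 -0.2882  0.4026]
 [ 0.9983 -0.0547 -0.0177 -0.3974]
 [ 0.0011 -0.2888  0.9574  0.3368]
 [ 0.      0.      0.      1.    ]]
[-2.86065909e-02  9.99590688e-01  2.84582936e-04 -1.93992225e-04]
```

View pics/w3.png

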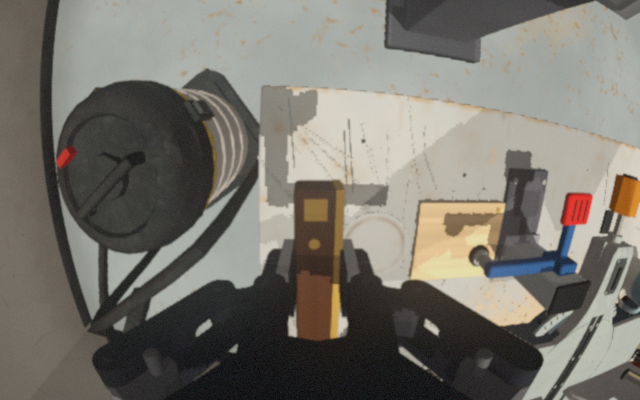

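The square is held with the stock along the image's vertical, near end at (320,182). The panel runs from (412,200) to (413,278) and the foot is at (480,256). I'll re-measure the station and the pose of the square in the hand.

```bash
cat > m3.py <<'E'
from h import *
import sys
np.set_printoptions(precision=4,suppress=True)
def fit(P):
    for _ in range(4):
        c=P.mean(0); d=np.linalg.svd(P-c)[2][0]; e=(P-c)@[-d[1],d[0]]; P=P[np.abs(e)<max(2*e.std(),.0005)]
    return c,d*np.sign(d[np.argmax(abs(d))]),e.std()
E
python3 - <<'E'
from m3 import *
s=load('w3'); im=s['img']; hsv=cv2.cvtColor(im,cv2.COLOR_RGB2HSV)
m=((hsv[...,0]>12)&(hsv[...,0]<22)&(hsv[...,1]>75)&(hsv[...,2]>110)).astype('uint8'); m[:,:400]=0;m[:,515:]=0;m[:190]=0;m[290:]=0
n,l,st,c=cv2.connectedComponentsWithStats(m); k=1+np.argmax(st[1:,4]); m=l==k; print(st[k])
L=np.array([onz(s,np.where(m[r])[0].min()-.5,r,.0075,True)[:2] for r in range(208,272)])
N=np.array([onz(s,q,np.where(m[:,q])[0].min()-.5,.0075,True)[:2] for q in range(424,498)])
cl,dl,el=fit(L); cn,dn,en=fit(N)
y1=np.arctan2(dl[1],dl[0]); y2=np.arctan2(-dn[0],dn[1]); print('yaw',y1,y2,el,en)
X=np.array([np.cos(y1),np.sin(y1)]);Y=np.array([-X[1],X[0]]); o=X*(cn@X+.045)+Y*(cl@Y+.060); print('station',o)
r=((hsv[...,0]<6)|(hsv[...,0]>174))&(hsv[...,1]>150)&(hsv[...,2]>90); r[:,:550]=0; r[:,605:]=0;r[:180]=0;r[240:]=0
v,u=np.where(r); rc=cv2.minAreaRect(np.c_[u,v].astype('float32')); p=onz(s,*rc[0],.103,True); print('paddle',p,'->station',p[:2]+.067*X-.1*Y)
# stock in hand
a=arm.sense(); zt=a['ee_pos'][2]-.0085; q=a['orientation']; ty=2*np.arctan2(q[1],q[0])-np.pi; print('tool yaw',ty)
b=((hsv[...,0]<30)&(hsv[...,1]>100)&(hsv[...,2]>30)).astype('uint8'); b[:,:280]=0;b[:,360:]=0;b[:170]=0;b[345:]=0
n,l,st,c=cv2.connectedComponentsWithStats(b); k=1+np.argmax(st[1:,4]); b=l==k; print(st[k])
for r in range(176,250,8): w=np.where(b[r])[0]; print(r,(w.min(),w.max()) if len(w) else None,end=' ')
A=np.array([onz(s,np.where(b[r])[0].min()-.5,r,zt,True)[:2] for r in range(190,240)])
B=np.array([onz(s,np.where(b[r])[0].max()+.5,r,zt,True)[:2] for r in range(190,240)])
for P in (A,B): c,d,e=fit(P); print('stock',c,np.arctan2(d[1],d[0]),e,'lateral from tcp',(c-a['ee_pos'][:2])@[-d[1],d[0]])
w=np.where(b[:,320])[0].min(); print('near end',w,onz(s,320,w-.5,zt,True),'tcp',a['ee_pos'])
E
```

```text
[ 410  201   96   79 4407]
yaw 0.051782154814703885 0.053775994479875994 0.0003832408268532757 5.9553693565087195e-06
station [ 0.5407 -0.2114]
paddle [ 0.4697 -0.1185  0.103 ] ->station [ 0.5418 -0.2149]
tool yaw 0.05722099125506874
[ 296  181   49  161 4374]
176 None 184 (np.int64(334), np.int64(340)) 192 (np.int64(335), np.int64(344)) 200 (np.int64(335), np.int64(343)) 208 (np.int64(334), np.int64(343)) 216 (np.int64(333), np.int64(342)) 224 (np.int64(303), np.int64(342)) 232 (np.int64(303), np.int64(342)) 240 (np.int64(299), np.int64(342)) 248 (np.int64(297), np.int64(342)) stock [ 0.4482 -0.3921] -0.7238881655241846 0.002688618626871171 lateral from tcp -0.017850412184343325
stock [ 0.4477 -0.3834] 0.0441547455957765 0.0001715773535521681 lateral from tcp 0.01122654263739151
near end 232 [ 0.4562 -0.393   0.2098] tcp [ 0.4766 -0.3934  0.2183]
```

```bash
python3 - <<'E'
from m3 import *
s=load('w3'); hsv=cv2.cvtColor(s['img'],cv2.COLOR_RGB2HSV)
print([tuple(x) for x in hsv[174:190,312]])
a=arm.sense(); t=a['ee_pos'][:2]
for r in (181,183):
    p=onz(s,320,r,.2098,True)[:2]; print(p,(p-t)@[.9985,.0525])
X=np.array([np.cos(.053),np.sin(.053)]);Y=np.array([-X[1],X[0]]); o=np.array([.541,-.212])
T=np.array([np.cos(.0572),np.sin(.0572)]); U=np.array([-T[1],T[0]])
for gy in (-.181,-.091,-.071):
    g=o-.0755*X+gy*Y; print(gy,g,'rows mm tx,ty',-(g-t)@T*1e3,(g-t)@U*1e3)
E
```

```text
[(np.uint8(21), np.uint8(20), np.uint8(214)), (np.uint8(20), np.uint8(21), np.uint8(214)), (np.uint8(20), np.uint8(22), np.uint8(213)), (np.uint8(21), np.uint8(23), np.uint8(214)), (np.uint8(21), np.uint8(23), np.uint8(209)), (np.uint8(21), np.uint8(26), np.uint8(188)), (np.uint8(19), np.uint8(33), np.uint8(146)), (np.uint8(15), np.uint8(47), np.uint8(97)), (np.uint8(14), np.uint8(58), np.uint8(75)), (np.uint8(15), np.uint8(68), np.uint8(75)), (np.uint8(18), np.uint8(62), np.uint8(74)), (np.uint8(17), np.uint8(73), np.uint8(73)), (np.uint8(16), np.uint8(77), np.uint8(73)), (np.uint8(15), np.uint8(75), np.uint8(75)), (np.uint8(13), np.uint8(64), np.uint8(76)), (np.uint8(11), np.uint8(68), np.uint8(79))]
[ 0.4332 -0.3944] -0.04337667898386295
[ 0.4341 -0.3943] -0.04250734910786957
-0.181 [ 0.4752 -0.3967] rows mm tx,ty 1.6007717411371776 -3.2599596510762407
-0.091 [ 0.4704 -0.3069] rows mm tx,ty 1.2227728524562027 86.7392465500906
-0.071 [ 0.4694 -0.2869] rows mm tx,ty 1.1387730994160035 106.73907015034992
```

The near end lies where it should, about 39 to 40 mm from the TCP, and its yaw is close to the station's. I'll lower it to the right of the foot and slide in low.

```bash
python3 -m pendant '[[1.3,-3,10,0,0,0.004],[0,0,25,0,0,0],[0,0,28,0,0,0],[0,0,28,0,0,0],[0,0,28,0,0,0],[0,0,28,0,0,0],[0,0,20,0,0,0],[0,0,11,0,0,0],[0,0,0,0,0,0],[0,0,0,0,0,0]]' && python3 -m pendant '[[0,8,0,0,0,0],[0,12,0,0,0,0],[0,12,0,0,0,0],[0,12,0,0,0,0],[0,12,0,0,0,0],[0,12,0,0,0,0],[0,12,0,0,0,0],[0,8,0,0,0,0],[0,2,3,0,0,0],[0,0,3,0,0,0],[0,0,2,0,0,0],[0,0,0,0,0,0],[0,0,0,0,0,0]]'; python3 - <<'E'
from h import *
s=snap('side','s4'); w=snap('scene','w4'); 
cv2.imwrite('pics/c4.png',cv2.resize(w['img'][140:220,310:430],None,fx=5,fy=5,interpolation=cv2.INTER_CUBIC)[:,:,::-1])
E
```

```text
t: 10.05
ee_pos: [0.4754, -0.3974, 0.0402]
orientation: [-0.026, 1.0, 0.0, -0.0]
ft_force: [0.7, -0.5, -1.6]
grip_width: 0.0201
grip_force: 78.4
t: 11.13
ee_pos: [0.4709, -0.3081, 0.0322]
orientation: [-0.026, 1.0, 0.0, 0.0]
ft_force: [0.8, 0.7, -0.5]
grip_width: 0.0202
grip_force: 78.3
```

View pics/c4.png

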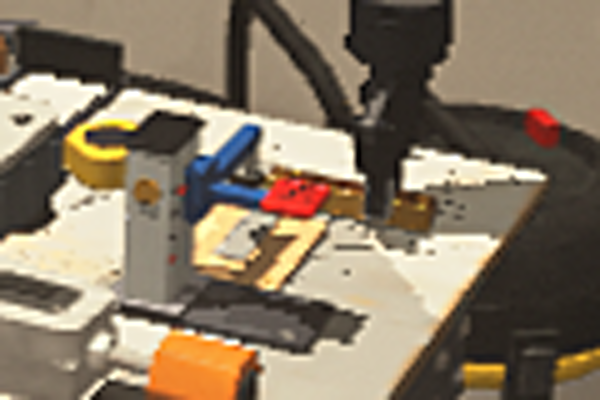

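The crop shows the blade over the panel at about (250,238), under the blue arm, with the stock right of the panel edge. I'll slide on gently to contact.

```bash
python3 -m pendant '[[0,4,0,0,0,0],[0,4,0,0,0,0],[0,4,0,0,0,0],[0,3,0,0,0,0],[0,1,0,0,0,0],[0,0,0,0,0,0],[0,0,0,0,0,0]]' && python3 -m pendant '[[0,1,0,0,0,0],[0,1,0,0,0,0],[0,0,0,0,0,0],[0,0,0,0,0,0]]' && python3 -m pendant '[[0,1,0,0,0,0],[0,1,0,0,0,0],[0,0,0,0,0,0],[0,0,0,0,0,0]]'
```

```text
t: 11.82
ee_pos: [0.47, -0.2915, 0.0323]
orientation: [-0.026, 1.0, 0.0, 0.0]
ft_force: [0.9, 0.1, -0.3]
grip_width: 0.02
grip_force: 78.4
t: 12.15
ee_pos: [0.4699, -0.2901, 0.0324]
orientation: [-0.026, 1.0, -0.0, 0.0]
ft_force: [0.3, -1.2, -0.5]
grip_width: 0.0199
grip_force: 78.6
t: 12.48
ee_pos: [0.4698, -0.2879, 0.0323]
orientation: [-0.026, 1.0, 0.0, 0.0]
ft_force: [0.4, -1.6, 0.6]
grip_width: 0.0202
grip_force: 78.6
```

```bash
python3 -m pendant '[[0,1,0,0,0,0],[0,0,0,0,0,0],[0,0,0,0,0,0]]' && python3 -m pendant '[[0,1,0,0,0,0],[0,0,0,0,0,0],[0,0,0,0,0,0]]' && python3 -m pendant '[[0,1,0,0,0,0],[0,0,0,0,0,0],[0,0,0,0,0,0]]'
```

```text
t: 12.73
ee_pos: [0.4697, -0.2868, 0.0323]
orientation: [-0.026, 1.0, 0.0, 0.0]
ft_force: [0.5, -1.0, -0.5]
grip_width: 0.0199
grip_force: 78.6
t: 12.98
ee_pos: [0.4696, -0.2859, 0.0323]
orientation: [-0.026, 1.0, 0.0, 0.0]
ft_force: [-0.4, -0.3, 0.9]
grip_width: 0.0201
grip_force: 78.6
t: 13.23
ee_pos: [0.4696, -0.2849, 0.0323]
orientation: [-0.026, 1.0, 0.0, 0.0]
ft_force: [0.6, -0.9, -0.3]
grip_width: 0.0201
grip_force: 78.6
```

```bash
for i in 1; do python3 -m pendant '[[0,1,0,0,0,0],[0,0,0,0,0,0],[0,0,0,0,0,0]]'; python3 -m pendant '[[0,1,0,0,0,0],[0,0,0,0,0,0],[0,0,0,0,0,0]]';  python3 -m pendant '[[0,1,0,0,0,0],[0,0,0,0,0,0],[0,0,0,0,0,0]]'; done | grep -E 'ee_pos|ft|ori'; python3 - <<'E'
from h import *
s=snap('wrist','w5'); print(s['T'].round(4))
E
```

```text
ee_pos: [0.4696, -0.2841, 0.0323]
orientation: [-0.026, 1.0, -0.0, 0.0]
ft_force: [0.2, -1.8, -1.0]
ee_pos: [0.4696, -0.284, 0.0324]
orientation: [-0.026, 1.0, -0.001, -0.0]
ft_force: [-0.4, -4.6, -1.0]
ee_pos: [0.4695, -0.2838, 0.0326]
orientation: [-0.026, 1.0, -0.002, -0.0]
ft_force: [-1.5, -7.6, -0.8]
[[-0.0517 -0.9559 -0.289   0.3956]
 [ 0.9987 -0.0506 -0.0115 -0.2868]
 [-0.0036 -0.2892  0.9573  0.1512]
 [ 0.      0.      0.      1.    ]]
```

View pics/w5.png

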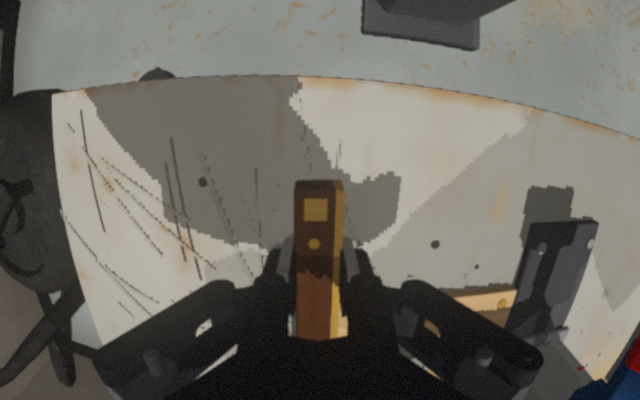

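Contact came at TCP y≈−0.284 with 7.6 N, and the view shows the stock still square in the hand, its near end at (320,182). I'll ease the push and lower to the bench.

```bash
python3 -m pendant '[[0,-1,0,0,0,0],[0,0,1,0,0,0],[0,0,1,0,0,0],[0,0,1,0,0,0],[0,0,0,0,0,0],[0,0,0,0,0,0]]' && python3 -m pendant '[[0,0,0.5,0,0,0],[0,0,0,0,0,0],[0,0,0,0,0,0]]' && python3 -m pendant '[[0,0,0.5,0,0,0],[0,0,0,0,0,0],[0,0,0,0,0,0]]'
```

```text
t: 14.53
ee_pos: [0.4702, -0.2843, 0.0301]
orientation: [-0.026, 1.0, -0.001, 0.001]
ft_force: [-1.3, -6.3, 2.6]
grip_width: 0.0202
grip_force: 78.2
t: 14.78
ee_pos: [0.4703, -0.2844, 0.0297]
orientation: [-0.026, 1.0, -0.001, 0.001]
ft_force: [-1.2, -6.5, 2.5]
grip_width: 0.0203
grip_force: 78.3
t: 15.03
ee_pos: [0.4704, -0.2844, 0.0295]
orientation: [-0.026, 1.0, -0.001, 0.001]
ft_force: [-1.5, -5.6, 5.5]
grip_width: 0.0203
grip_force: 78.5
```

```bash
python3 -m pendant '[[0,0,0.7,0,0,0],[0,0,0,0,0,0],[0,0,0,0,0,0]]' && python3 -m pendant '[[0,0,0,0,0,0],[0,0,0,0,0,0],[0,0,0,0,0,0],[0,0,0,0,0,0],[0,0,0,0,0,0],[0,0,0,0,0,0]]' 0 && python3 -m pendant '[[0,0,-5,0,0,0],[0,0,-20,0,0,0],[0,0,-30,0,0,0],[0,0,-30,0,0,0],[0,0,-30,0,0,0],[0,0,-30,0,0,0],[0,0,-15,0,0,0],[0,0,0,0,0,0],[0,0,0,0,0,0]]'; python3 - <<'E'
from h import *
s=snap('wrist','w6'); print(s['T'].round(4)); print(arm.sense()['orientation'])
E
```

```text
t: 15.28
ee_pos: [0.4705, -0.2845, 0.029]
orientation: [-0.026, 1.0, -0.002, 0.001]
ft_force: [-0.8, -4.3, 6.5]
grip_width: 0.0199
grip_force: 79.9
t: 15.78
ee_pos: [0.4693, -0.2825, 0.0273]
orientation: [-0.026, 1.0, 0.0, -0.0]
ft_force: [-0.1, -0.6, 0.1]
grip_width: 0.0426
grip_force: 0.0
t: 16.53
ee_pos: [0.47, -0.2834, 0.1888]
orientation: [-0.026, 1.0, -0.001, 0.001]
ft_force: [0.1, 0.0, 1.2]
grip_width: 0.043
grip_force: 0.0
[[-0.0529 -0.9553 -0.291   0.3958]
 [ 0.9986 -0.0511 -0.0138 -0.2867]
 [-0.0017 -0.2913  0.9566  0.3073]
 [ 0.      0.      0.      1.    ]]
[-2.61537950e-02  9.99657929e-01 -6.02447712e-05  2.11309697e-05]
```

View pics/w6.png

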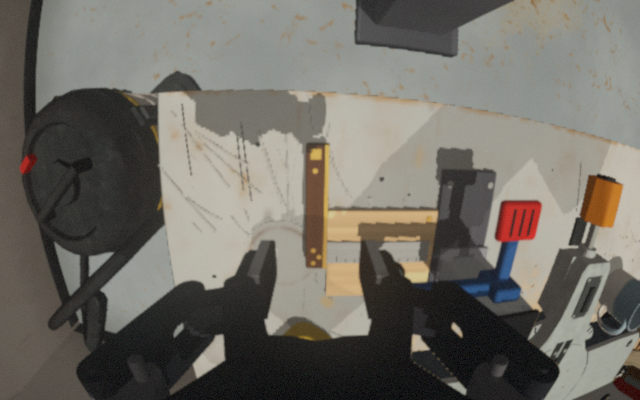

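The view shows the stock (305–329, 145–268) against the panel edge, the blade across the panel at rows ~241–264, and the paddle at (520,221). I'll check flushness, yaw and blade position in numbers.

```bash
python3 - <<'E'
from m3 import *
s=load('w6'); im=s['img']; hsv=cv2.cvtColor(im,cv2.COLOR_RGB2HSV); g=cv2.cvtColor(im,cv2.COLOR_RGB2GRAY)
X=np.array([np.cos(.053),np.sin(.053)]);Y=np.array([-X[1],X[0]])
o=np.array([.541,-.211])
def st(p): return np.array([(p[:2]-o)@X,(p[:2]-o)@Y])
# left (outer) stock edge & right brass edge
m=((hsv[...,1]>95)&(hsv[...,0]<30)&((hsv[...,1]>125)|(hsv[...,2]<110))).astype('uint8'); m[:,:295]=0;m[:,345:]=0;m[:140]=0;m[275:]=0
for r in (150,165,180,195,210,220,230,250,260): w=np.where(m[r])[0]; print(r,w.min(),w.max(),end=' | ')
R=range(152,262)
A=np.array([onz(s,np.where(m[r])[0].min()-.5,r,.02,True)[:2] for r in R]); c,d,e=fit(A); print('\nouter',st(c),np.arctan2(d[1],d[0]),e)
R=range(150,204)
B=np.array([onz(s,np.where(m[r,:335])[0].max()+.5,r,.02,True)[:2] for r in R]); c,d,e=fit(B); print('inner',st(c),np.arctan2(d[1],d[0]),e)
v=np.where(m[:,316])[0]; print('ends rows',v.min(),v.max(),st(onz(s,316,v.max()+.5,.02,True)),st(onz(s,316,v.min()-.5,.0,True)))
# panel near edge and blade rows at columns
for u in (336,342,348): print(u,g[200:216,u],'|',g[234:272,u])
print('blade z.0105 for rows 241,264 at 340',st(onz(s,340,241,.0105,True)),st(onz(s,340,264,.0105,True)))
print('panel near',st(onz(s,345,208.5,.0075,True)),'far',st(onz(s,345,297,.0075,True)))
r=((hsv[...,0]<6)|(hsv[...,0]>174))&(hsv[...,1]>150)&(hsv[...,2]>90); r[:,:490]=0; r[:,550:]=0;r[:190]=0;r[255:]=0
v,u=np.where(r); rc=cv2.minAreaRect(np.c_[u,v].astype('float32')); p=onz(s,*rc[0],.103,True); print('paddle',p,st(p))
print('tcp',arm.sense()['ee_pos'])
E
```

```text
150 311 327 | 165 307 327 | 180 307 327 | 195 311 326 | 210 306 327 | 220 307 326 | 230 307 326 | 250 306 325 | 260 307 325 | 
outer [-0.0502 -0.0794] 0.03443943426732604 0.0003903187451868792
inner [-0.0839 -0.0591] 0.03510025071378577 0.0002456900615309442
ends rows 147 266 [ 0.014  -0.0699] [-0.1092 -0.0698]
336 [177 177 176 175 173 164 136 111 101  98 126 161 179 182 182 181] | [175 175 175 174 174 173 164 136 133 151 159 159 162 163 165 159 159 161
 159 161 158 156 146 139 137 136 138 143 160 171 176 180 179 181 180 179
 177 177]
342 [178 180 178 179 174 172 154 131 108 104 132 167 184 186 182 180] | [174 173 174 174 172 164 132 113 130 152 161 164 163 166 165 161 161 162
 160 161 161 159 162 160 161 160 161 163 168 174 179 179 180 181 180 178
 178 176]
348 [180 181 180 177 177 173 160 133 104  97 120 155 173 179 179 178] | [173 171 174 175 174 166 142 120 135 154 162 162 163 165 165 162 162 161
 163 162 163 161 160 161 163 161 160 163 169 173 179 181 177 180 181 179
 178 176]
blade z.0105 for rows 241,264 at 340 [-0.0114 -0.0446] [ 0.0164 -0.0438]
panel near [-0.0467 -0.0401] far [ 0.063  -0.0362]
paddle [ 0.4687 -0.1167  0.103 ] [-0.0672  0.098 ]
tcp [ 0.4693 -0.2828  0.1875]
```

```bash
python3 - <<'E'
from m3 import *
s=load('w6'); g=cv2.GaussianBlur(cv2.cvtColor(s['img'],cv2.COLOR_RGB2GRAY),(0,0),1).astype(float)
def edge(us,r0,r1,z,sign):
    P=[]
    for u in us:
        d=np.gradient(g[r0:r1,u])*sign; i=int(np.argmax(d[1:-1]))+1
        a,b,c=d[i-1],d[i],d[i+1]; i+=0.5*(a-c)/(a-2*b+c) if a-2*b+c else 0
        P.append(onz(s,u,r0+i,z,True)[:2])
    c,d,e=fit(np.array(P)); return np.arctan2(-d[0],d[1]),c,e
print('panel near',edge(range(336,425),203,216,.0075,1))
for n,us,a,b,sg in [('blade near',range(334,358),236,246,-1),('blade far',range(334,358),256,268,1)]: print(n,edge(us,a,b,.0105,sg))
print('panel far',edge(range(332,362),288,304,.0075,-1))
# brass edge to panel, rows of columns
def ve(rs,c0,c1,z,sign):
    P=[]
    for r in rs:
        d=np.gradient(g[r,c0:c1])*sign; P.append(onz(s,c0+np.argmax(d),r,z,True)[:2])
    c,d,e=fit(np.array(P)); return np.arctan2(d[1],d[0]),c,e
print('panel right edge beyond stock',ve(range(272,294),320,334,.0075,1))
print('stock outer',ve(range(155,262),300,312,.02,-1))
print('stock inner near',ve(range(150,204),322,336,.02,1))
E
```

```text
panel near (np.float64(0.046957673536506345), array([ 0.497 , -0.2163]), np.float64(0.00011055922653897079))
blade near (np.float64(0.04672362751709633), array([ 0.5302, -0.2504]), np.float64(0.000314831110600546))
blade far (np.float64(0.0379080698498533), array([ 0.5574, -0.248 ]), np.float64(0.00016611799824229652))
panel far (np.float64(0.05442152551802363), array([ 0.6033, -0.2438]), np.float64(0.0002700289083460461))
panel right edge beyond stock (np.float64(0.010848873116386262), array([ 0.5866, -0.2669]), np.float64(0.0002763836154675447))
stock outer (np.float64(0.027491035397435422), array([ 0.4913, -0.2966]), np.float64(0.0005830622875783972))
stock inner near (np.float64(0.02547538110987131), array([ 0.4615, -0.2774]), np.float64(0.0002965600301847106))
```

The yaw estimates put the stock within about 0.01 to 0.025 rad of the panel, which is inside the limit but not comfortably. I'll square it with a gentle nudge on the middle of the stock's outer face using shut fingers.

```bash
python3 -m pendant '[[-15,-15.5,0,0,0,0],[-15,-15.5,0,0,0,0],[-15,-15.5,0,0,0,0],[-15,-15.5,0,0,0,0],[0,0,25,0,0,0],[0,0,25,0,0,0],[0,0,25,0,0,0],[0,0,25,0,0,0],[0,0,25,0,0,0],[0,0,20,0,0,0],[0,0,8,0,0,0],[0,0,2,0,0,0],[0,0,0,0,0,0],[0,0,0,0,0,0]]' 1 30 && python3 -m pendant '[[0,6,0,0,0,0],[0,7,0,0,0,0],[0,6,0,0,0,0],[0,3,0,0,0,0],[0,0,0,0,0,0],[0,0,0,0,0,0]]' && python3 -m pendant '[[0,2,0,0,0,0],[0,2,0,0,0,0],[0,0,0,0,0,0],[0,0,0,0,0,0]]'
```

```text
t: 17.75
ee_pos: [0.5331, -0.3421, 0.0333]
orientation: [-0.026, 1.0, -0.0, 0.0]
ft_force: [0.0, 0.1, -0.1]
grip_width: 0.0002
grip_force: 0.0
t: 18.25
ee_pos: [0.5317, -0.3194, 0.033]
orientation: [-0.026, 1.0, -0.0, 0.0]
ft_force: [-0.5, -0.1, 0.0]
grip_width: -0.0002
grip_force: 0.0
t: 18.58
ee_pos: [0.5312, -0.3157, 0.0325]
orientation: [-0.026, 1.0, -0.0, -0.0]
ft_force: [-0.2, -0.0, -0.8]
grip_width: 0.0002
grip_force: 0.0
```

```bash
for i in 1; do python3 -m pendant '[[0,2,0,0,0,0],[0,2,0,0,0,0],[0,0,0,0,0,0],[0,0,0,0,0,0]]'; python3 -m pendant '[[0,1,0,0,0,0],[0,1,0,0,0,0],[0,0,0,0,0,0],[0,0,0,0,0,0]]'; python3 -m pendant '[[0,1,0,0,0,0],[0,1,0,0,0,0],[0,0,0,0,0,0],[0,0,0,0,0,0]]'; done | grep -E 'ee_p|ft'
```

```text
ee_pos: [0.531, -0.3116, 0.0326]
ft_force: [0.6, 0.5, -0.4]
ee_pos: [0.531, -0.3097, 0.0326]
ft_force: [-0.1, 0.2, -0.1]
ee_pos: [0.5308, -0.3077, 0.0326]
ft_force: [-0.5, 0.1, -0.5]
```

```bash
for i in 1; do python3 -m pendant '[[0,1,0,0,0,0],[0,1,0,0,0,0],[0,0,0,0,0,0]]'; python3 -m pendant '[[0,1,0,0,0,0],[0,0,0,0,0,0],[0,0,0,0,0,0]]'; python3 -m pendant '[[0,1,0,0,0,0],[0,0,0,0,0,0],[0,0,0,0,0,0]]'; done | grep -E 'ee_p|ft'
```

```text
ee_pos: [0.5309, -0.3066, 0.0327]
ft_force: [-0.4, -3.5, -1.3]
ee_pos: [0.531, -0.3064, 0.0328]
ft_force: [-0.0, -5.4, -1.9]
ee_pos: [0.531, -0.3062, 0.0329]
ft_force: [0.2, -9.0, -4.0]
```

It met a firm stop at 9 N, so it's flush. Now back off, rise, and move above the paddle.

```bash
python3 -m pendant '[[0,-10,0,0,0,0],[0,-20,0,0,0,0],[0,0,-20,0,0,0],[0,0,-30,0,0,0],[0,0,-30,0,0,0],[0,0,-30,0,0,0],[0,0,-30,0,0,0],[0,0,-20,0,0,0]]' && python3 -m pendant '[[6.5,27.9,0,0,0,0],[6.5,27.9,0,0,0,0],[6.5,27.9,0,0,0,0],[6.5,27.9,0,0,0,0],[6.5,27.9,0,0,0,0],[6.5,27.9,0,0,0,0],[6.5,27.9,0,0,0,0],[6.5,27.9,0,0,0,0],[0,0,0,0,0,0],[0,0,0,0,0,0],[0,0,0,0,0,0]]'; python3 - <<'E'
from m3 import *
s=snap('wrist','w7'); print(s['T'].round(4)); hsv=cv2.cvtColor(s['img'],cv2.COLOR_RGB2HSV)
r=((hsv[...,0]<6)|(hsv[...,0]>174))&(hsv[...,1]>150)&(hsv[...,2]>90)
n,l,st,c=cv2.connectedComponentsWithStats(r.astype('uint8'))
for k in range(1,n):
    if st[k,4]>200: print(st[k],c[k],onz(s,*c[k],.103,True))
print(arm.sense()['ee_pos'], proj(s,[.469,-.116,.103],True))
E
```

```text
t: 21.0
ee_pos: [0.5328, -0.334, 0.1959]
orientation: [-0.026, 1.0, -0.0, 0.001]
ft_force: [-1.1, -0.3, 0.9]
grip_width: 0.0001
grip_force: 0.0
t: 21.92
ee_pos: [0.469, -0.1137, 0.1929]
orientation: [-0.026, 1.0, -0.0, 0.0]
ft_force: [0.1, 0.1, 0.2]
grip_width: -0.0003
grip_force: 0.0
[[-0.0534 -0.9556 -0.2897  0.395 ]
 [ 0.9986 -0.0511 -0.0155 -0.1173]
 [-0.     -0.2901  0.957   0.3115]
 [ 0.      0.      0.      1.    ]]
[ 287  189   60   48 2549] [316.4355 212.2703] [ 0.4686 -0.1141  0.103 ]
[ 0.4691 -0.1142  0.1928] (np.float64(313.6858940685897), np.float64(212.6741557796477))
```

View pics/w7.png

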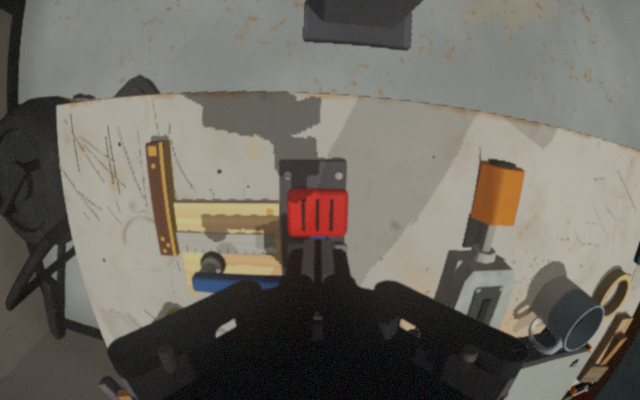

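The paddle is at (317,212), measured (0.4686, −0.1141), right under the shut fingertips. The blade passes under the foot at (212,262), and the stock lies against the panel edge. Press down.

```bash
python3 -m pendant '[[0,0,20,0,0,0],[0,0,25,0,0,0],[0,0,12,0,0,0],[0,0,4,0,0,0],[0,0,0,0,0,0]]' && python3 -m pendant '[[0,0,5,0,0,0],[0,0,5,0,0,0],[0,0,5,0,0,0],[0,0,5,0,0,0],[0,0,0,0,0,0],[0,0,0,0,0,0]]' && python3 -m pendant '[[0,0,5,0,0,0],[0,0,5,0,0,0],[0,0,5,0,0,0],[0,0,5,0,0,0],[0,0,0,0,0,0],[0,0,0,0,0,0]]'
```

```text
t: 22.38
ee_pos: [0.4681, -0.1142, 0.1304]
orientation: [-0.025, 1.0, 0.001, -0.001]
ft_force: [0.1, 0.1, 0.2]
grip_width: -0.0002
grip_force: 0.0
t: 22.88
ee_pos: [0.4697, -0.1145, 0.1132]
orientation: [-0.026, 1.0, -0.001, 0.001]
ft_force: [-1.5, -0.8, 7.6]
grip_width: 0.0002
grip_force: 3.6
t: 23.38
ee_pos: [0.4697, -0.1145, 0.0936]
orientation: [-0.026, 1.0, -0.001, 0.001]
ft_force: [-3.4, 0.1, 11.8]
grip_width: -0.0002
grip_force: 5.7
```

```bash
python3 -m pendant '[[0,0,4,0,0,0],[0,0,4,0,0,0],[0,0,4,0,0,0],[0,0,2,0,0,0],[0,0,0,0,0,0],[0,0,0,0,0,0]]' && python3 -m pendant '[[0,0,2,0,0,0],[0,0,0,0,0,0],[0,0,0,0,0,0]]' && python3 -m pendant '[[0,0,1.5,0,0,0],[0,0,0,0,0,0],[0,0,0,0,0,0]]'
```

```text
t: 23.88
ee_pos: [0.4697, -0.1145, 0.0799]
orientation: [-0.026, 1.0, -0.001, 0.001]
ft_force: [-5.4, 0.5, 14.5]
grip_width: -0.0001
grip_force: 6.8
t: 24.13
ee_pos: [0.4697, -0.1145, 0.0782]
orientation: [-0.026, 1.0, -0.001, 0.001]
ft_force: [-4.6, 0.2, 15.4]
grip_width: 0.0002
grip_force: 8.2
t: 24.38
ee_pos: [0.4697, -0.1145, 0.0769]
orientation: [-0.026, 1.0, -0.001, 0.001]
ft_force: [-5.6, 1.1, 18.4]
grip_width: 0.0003
grip_force: 9.2
```

```bash
python3 -m pendant '[[0,0,1,0,0,0],[0,0,0,0,0,0],[0,0,0,0,0,0]]' && python3 -m pendant '[[0,0,1,0,0,0],[0,0,0,0,0,0],[0,0,0,0,0,0],[0,0,0,0,0,0],[0,0,0,0,0,0]]'; python3 - <<'E'
from h import *
w=snap('scene','s8'); cv2.imwrite('pics/c8.png',cv2.resize(w['img'][140:220,310:430],None,fx=5,fy=5,interpolation=cv2.INTER_CUBIC)[:,:,::-1])
E
```

```text
t: 24.63
ee_pos: [0.4697, -0.1145, 0.0761]
orientation: [-0.026, 1.0, -0.001, 0.001]
ft_force: [-6.2, 0.8, 19.6]
grip_width: 0.0001
grip_force: 9.9
t: 25.05
ee_pos: [0.4697, -0.1145, 0.0753]
orientation: [-0.026, 1.0, -0.001, 0.001]
ft_force: [-7.8, 1.4, 21.4]
grip_width: -0.0001
grip_force: 10.5
```

View pics/c8.png

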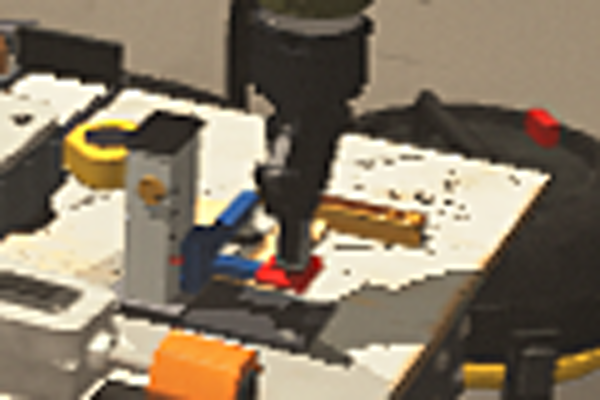

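The crop shows the paddle and blue arm pushed down, with the fingertips still on the paddle at (290,272). The TCP height puts it about 52 mm down at 21 N, past the third click, so I'm handing in.

```bash
python3 -c "
from plant import arm
print(arm.job_done()); s=arm.sense(); print(s['t'],s['ee_pos'],s['ft_force'])"
```

```text
the job is handed in; nothing more can be done
None
the job is handed in; nothing more can be done
```

I handed the job in at about 25 s with the square laid flush against the panel edge, its blade under the foot and let go, and the paddle held about 52 mm down with roughly 21 N, past the third click; the judge returned no verdict, and I did not measure the foot's force on the blade.

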